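Return the repair kit to its shadow-foam inserts

ROBOT

A 6-joint arm with a two-finger parallel gripper is mounted at the origin on a cart in front of the work surface, level with it; the furniture and walls round the work are solid. World frame = base frame: x ahead of the robot, y to its left, z up, the work surface at z = 0. Lengths are in mm, angles in rad, forces in N, time in s.
With the tool pointing down it reaches from about 250 to 775 mm from the base axis. Payload 4 kg.
Tool frame: the origin (TCP) lies midway between the tips of the shut fingers; the grasp point (between the pads) lies 19 mm behind it; z points along the fingers, y is the line along which they close (so a half turn about z gives the same grasp; the last joint's range is limited). The gripper opens to 85 mm and grips with 20 to 120 N. Pads are 22 mm wide; open, the fingers measure 114 mm over their backs; the gripper's body (76 mm by 85 mm) begins 54 mm behind the grasp point. The pads swing forward as they close: fully open they stand 13 mm farther back than shut.
Start: joints at [1.181, 0.087, 1.371, -0, 1.684, -0.103], TCP at [155.595, 527.549, 231.341] pointing down, gripper open.
Joint ranges: [-3.1, 3.1], [-0.76, 2.03], [0.27, 2.55], [-1.08, 4.22], [0.17, 2.65], [-2.57, 2.57]. Speed limits (rad/s): [2.79, 2.79, 3.14, 3.14, 3.14, 3.14].

INTERFACE

Orientations are given as a unit quaternion [x, y, z, w].
In Python, from cell import read_state, vision, ticket gives the robot as it stands.
- The arm moves only by the shell command python3 -m crank 'ROWS' [FORCE]. ROWS is text: rows parted by semicolons, each of 7 numbers parted by spaces: the shift along the tool's x, y, z scaled (see below), then the turn, a rotation vector about the tool's x, y, z scaled (see below), then the closure, from 0 (fully open) to 1 (shut). A call has 1 to 12 rows; each row is the pose to reach, as a shift and turn from the pose commanded when the call began, along the tool's axes at that moment, turning the shorter way round; what a row does not reach only later rows make up. The controller multiplies each number of a shift by 250 mm and each number of a turn by pi rad. A row lasts 1/10 s, in which the tool goes at most 50 mm and 8.59 degrees, less where a joint would pass 70% of its speed; a pose out of reach is approached as far as the arm can. A call with a number of a shift or a turn outside -1 to 1 is refused whole. A call with a gripper value outside its range is refused whole. The fingers move at their own pace and stop on an object; FORCE is the grip in N (left out, the last holds). Time passes only in rows, so rows that repeat a pose let the fingers close. It gives the time, the measured TCP pose, the force, the opening and the grip force at its end, in the units of the state.
- read_state(): the state, without advancing time (a new reading comes with each control period).
- vision.read_camera(name): name is "scene" or "top" or "wrist"; returns (picture, depth): 384x512x3 uint8, blue, green, red; 384x512 float32, mm along the optical axis (not along the pixel's ray), 0 where there is no reading.
- vision.camera_model(name): a dict with "fovy" (degrees; the focal length in pixels is half the picture's height over the tangent of half this angle, whatever the lens; pixels are square), "cx", "cy" (the principal point, pixels), "R" (3x3) and "t" (3): a world point X has camera coordinates R X + t. Camera axes: x right, y down, z forward; pixel columns grow to the right and rows downward; lengths in mm; the calibration is good to about 2 mm. The wrist camera is an equidistant fisheye: a pixel r from the principal point sees the ray r / f radians off the axis. A picture is of the moment at which its call begins: read the wrist's pose just before it. camera_model takes no time and is no camera call; for the wrist camera it gives the pose at the moment of the call.
- ticket.sign_off(): hands the job in; it is judged then, once.
The state is a dict: "t": time; "joint_positions": joint angles; "joint_vel": joint speeds; "joint_torque": joint torques, N m; "position": TCP position; "ee_rot": TCP orientation; "ft_force": force on the tool from outside, world axes, zero at the start; "torque": the same for the moment, N m; "gripper_width": opening from 0.0 (shut) to 1.0 (fully open); "grip_force": force on a finger pad.
Only numpy, scipy, OpenCV 4.12 (cv2) and the standard library are available. Lean on these libraries where they do the work, as an engineer would, in place of code of your own. Each camera call takes 0.05 s, during which the arm holds its last target. There are 200 camera calls.

TASK

Put the repair kit away in its four grey foam inserts: set the cement jar, the thread spool, the eyelet carton and the stitching awl each into the recess that is cut to its shape, right down on the recess floor, the first three upright and the awl flat with its blade in the narrow end of the slot. Leave the rubber heel and the dropper bottle where they are.

Things in the scene. Friction and masses are not known exactly. Their poses are not given: they have to be found in the camera images.
- jar_c (a point): brown glass jar of contact cement with a dark lid, standing upright, 88 mm high; body 66 mm in diameter up to 70 mm height, lid 54 mm in diameter above that; about 0.34 kg. The point is its centre, 44 mm above its underside; z points up its axis.
- spool_c (a point): spool of pale waxed thread with black flanges, standing upright, 54 mm high; flanges 43 mm in diameter (6 mm thick, at bottom and top), wound drum 36 mm. The point is its centre, 27 mm above its underside; z points up its axis. Grip it near the top so that the fingers stay above the foam.
- carton_c (a point): white printed carton of eyelets standing upright, 50 mm along its x, 62 mm along its y, 84 mm high. The point is its centre, 42 mm above its underside; z points up.
- awl_c (a point): stitching awl lying flat, 129 mm long: bulbous brown wooden handle, at most 27 mm wide and 26 mm high, and a thin steel blade. The point is the middle of the 65 mm handle, 13 mm above the underside; x runs along the awl from the blade to the handle's butt (blade tip at x = -97 mm, butt at x = +33 mm), z up. Grasp it here, across the handle.
- jar_seat (a point): square grey foam insert, 96 x 96 x 30 mm, with the large round recess, 74 mm in diameter, its top edges bevelled outward (4 mm over the top 7 mm); fixed. The point lies in the middle of the recess floor, 12 mm above the bench; the foam's top is 18 mm above the floor, 30 mm above the bench.
- spool_seat (a point): square grey foam insert, 96 x 96 x 30 mm, with the small round recess, 51 mm in diameter, its top edges bevelled outward (4 mm over the top 7 mm); fixed. The point lies in the middle of the recess floor, 12 mm above the bench; the foam's top is 18 mm above the floor, 30 mm above the bench.
- carton_seat (a point): square grey foam insert, 96 x 96 x 30 mm, with the rectangular recess, 58 mm along its x and 70 mm along its y, its top edges bevelled outward (4 mm over the top 7 mm); fixed. The point lies in the middle of the recess floor, 12 mm above the bench; the foam's top is 18 mm above the floor, 30 mm above the bench. The carton stands in it with its x along this x (either way round).
- awl_seat (a point): oblong grey foam insert, 156 x 96 x 30 mm, fixed, with a bevelled awl-shaped slot 18 mm deep, 35 mm wide for the handle, 20 mm for the blade, crossed from edge to edge by an equally deep finger channel, 44 mm wide. The point is in the channel's middle, on the slot's floor, 12 mm above the bench, where the handle's middle belongs; x runs from the narrow blade end to the butt end, as the awl's x.
- heel: loose black rubber heel, D-shaped, 71 x 68 x 9 mm, lying flat; a bystander. Its origin is the middle of its underside.
- dropper_c (a point): loose small brown dropper bottle with a black bulb, 33 mm in diameter and 102 mm high; a bystander. The point is on its axis, 50 mm above its underside.
Things that resemble listed ones, but are neither listed nor needed, are in the scene too. What is shaped like the part that bears jar_c but yellow is not meant.

How it is judged (in metres and radians):
At the end, for the whole second after the job is handed in: Each thing is in its own recess: centre within 9 mm sideways of the recess's, underside within 4 mm of its floor, upright (the awl: flat) within 0.12 rad, the carton turned under 0.2 rad and the awl under 0.15 rad from the recess (blade in the narrow end), all at rest (horizontal distance between jar_c and jar_seat below 0.009 m and z of jar_c in the frame of jar_seat between 0.04 and 0.048 m and linear speed of each of jar, spool, carton, stitch_awl below 0.01 m/s and angle between each of jar_c, spool_c, carton_c's own z axis and vertical below 0.12 rad and horizontal distance between spool_c and spool_seat below 0.009 m and z of spool_c in the frame of spool_seat between 0.023 and 0.031 m and horizontal distance between carton_c and carton_seat below 0.009 m and z of carton_c in the frame of carton_seat between 0.038 and 0.046 m and horizontal distance between awl_c and awl_seat below 0.009 m and z of awl_c in the frame of awl_seat between 0.009 and 0.017 m and angle between awl_c's own x axis and vertical between 1.45 and 1.69 rad and angle between the x axis of carton_c and the x axis of carton_seat, either way round below 0.2 rad and angle between the x axis of awl_c and the x axis of awl_seat, either way round below 0.15 rad); the robot touches nothing.
It fails at once if the rubber heel is shifted by more than 30 mm (distance of heel from where it was at the start of the episode above 0.03 m).
It fails at once if the dropper bottle is shifted or knocked over (its middle moves more than 30 mm) (distance of dropper_c from where it was at the start of the episode above 0.03 m).
It also fails if it takes over 99 s, if anything falls off the work surface, if the arm or the gripper's body presses on something with over 40 N, if the wrist force passes 120 N, or if a joint passes its speed limit or range.

## Working session

There is one attempt and no reset: what is moved stays moved. The work goes in short steps, Python scripts to look and compute and a shell command to move; the robot and the scene stay as the last step left them, time stands still between calls to the robot, and variables do not carry over. Pictures are saved under pics/ and viewed, at most 14 in all, crops included, and the job is handed in when it is done.

```bash
ls; mkdir -p pics
python3 - <<'E'
from cell import read_state, vision
import cv2,numpy as np
s=read_state();print(s)
for n in("top","scene"):
    p,d=vision.read_camera(n);m=vision.camera_model(n);print(n,m)
    np.savez(f"{n}.npz",p=p,d=d,R=m["R"],t=m["t"],fovy=m["fovy"],cx=m["cx"],cy=m["cy"])
    cv2.imwrite(f"pics/{n}1.png",cv2.resize(p,(800,600),interpolation=cv2.INTER_CUBIC))
E
```

```text
pics
{'t': 0.0, 'joint_positions': array([ 1.18093305e+00,  8.79776557e-02,  1.37230132e+00, -1.33743317e-06,
        1.68358705e+00, -1.03100424e-01]), 'joint_vel': array([ 1.82294936e-03, -1.08775094e-03,  1.24690576e-04,  8.26123441e-04,
       -1.11594328e-03, -3.08469195e-05]), 'joint_torque': array([ 4.02419073e-04, -3.51848924e+01, -3.13284087e+01, -3.45924002e-05,
        1.04921276e-02, -6.09527575e-06]), 'position': array([155.37802714, 527.06719974, 230.10286381]), 'ee_rot': array([ 1.42890633e-01,  9.89737831e-01, -1.10249677e-03, -2.76700429e-04]), 'ft_force': array([ 0.10110974, -0.1488014 ,  0.23151081]), 'torque': array([ 0.03960998, -0.00282874, -0.04495268]), 'grip_force': 0.0, 'gripper_width': 1.0004325004576085}
top {'fovy': 57.73197242929008, 'cx': 260.08229524048664, 'cy': 190.91710196330797, 'R': array([[ 0.05618639, -0.99841913,  0.00152374],
       [-0.9744869 , -0.05517162, -0.21755773],
       [ 0.21729787,  0.01073892, -0.97604627]]), 't': array([  84.52197948,  515.02792123, 1004.82587651])}
scene {'fovy': 42.445230773152765, 'cx': 263.58415400017265, 'cy': 191.61895103565163, 'R': array([[ 0.48225296, -0.87589206, -0.01565822],
       [-0.68349764, -0.36502296, -0.63213069],
       [ 0.54796265,  0.31554925, -0.77470356]]), 't': array([-135.99429631,  419.5886268 , 1154.13426075])}
```

View pics/top1.png

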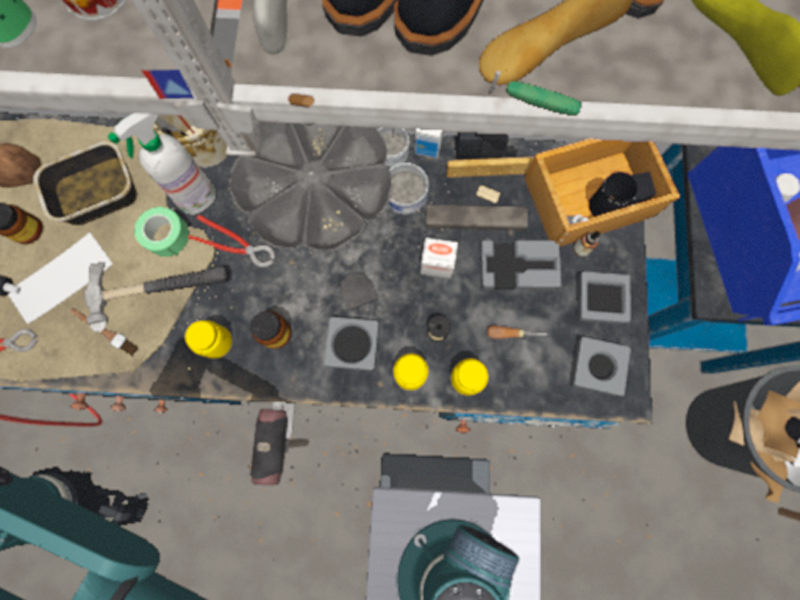

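View pics/scene1.png

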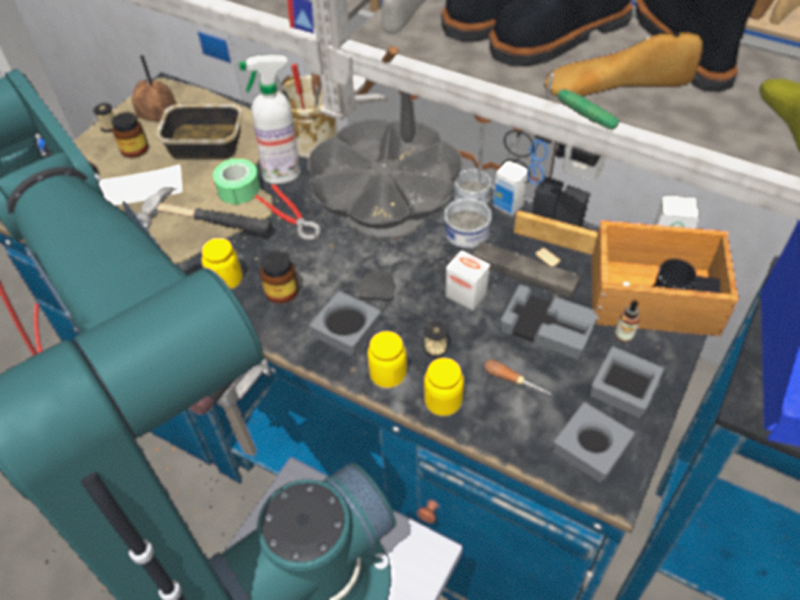

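Top view (800 px scale): jar (270,328), its seat (351,343), yellow lookalikes (208,338), (410,371), (469,377), spool (437,327), carton (439,257), awl (518,332) with blade right. Awl seat is (520,263), blade end right; carton seat (606,297), spool seat (602,366), heel (357,290), dropper (588,243).

```bash
cat > h.py <<'E'
import numpy as np,cv2
from cell import read_state, vision
from scipy.spatial.transform import Rotation as Ro
class Cam:
    def __init__(s,n,fetch=True):
        s.n=n; m=vision.camera_model(n); s.R=np.array(m["R"]);s.t=np.array(m["t"]);s.c=np.array([m["cx"],m["cy"]])
        s.f=192/np.tan(np.radians(m["fovy"]/2)); s.p,s.d=vision.read_camera(n)
        s.o=-s.R.T@s.t
    def rays(s,uv):   # world ray directions (camera z = 1 if pinhole)
        q=(np.atleast_2d(uv).astype(float)-s.c)/s.f
        if s.n=="wrist":
            r=np.linalg.norm(q,axis=1,keepdims=True)+1e-9
            v=np.hstack([q/r*np.sin(r),np.cos(r)])
        else: v=np.hstack([q,np.ones((len(q),1))])
        return v@s.R
    def plane(s,uv,z):
        v=s.rays(uv); return (s.o+v*((z-s.o[2])/v[:,2])[:,None])[:,:2]
    def cloud(s):
        h,w=s.d.shape; uv=np.stack(np.meshgrid(np.arange(w),np.arange(h)),-1).reshape(-1,2)
        v=s.rays(uv); vz=v@s.R[2]
        X=s.o+v*(s.d.reshape(-1)/vz)[:,None]; X[s.d.reshape(-1)==0]=np.nan
        return X.reshape(h,w,3)
    def pix(s,X):
        q=np.atleast_2d(X)@s.R.T+s.t
        if s.n=="wrist":
            a=np.arctan2(np.linalg.norm(q[:,:2],axis=1),q[:,2]); u=q[:,:2]/(np.linalg.norm(q[:,:2],axis=1)[:,None]+1e-9)
            return s.c+s.f*u*a[:,None]
        return s.c+s.f*q[:,:2]/q[:,2:]
def rect(P):
    c,(w,h),a=cv2.minAreaRect(np.float32(P)); return np.round([*c,w,h,a],1)
def circ(P):
    A=np.c_[2*P,np.ones(len(P))]; k=np.linalg.lstsq(A,(P**2).sum(1),rcond=None)[0]
    return np.round([k[0],k[1],2*np.sqrt(k[2]+k[0]**2+k[1]**2)],1)
def blobs(mask,amin=20):
    n,l,st,ce=cv2.connectedComponentsWithStats(mask.astype(np.uint8)); 
    return [(l==i) for i in range(1,n) if st[i,4]>=amin]
E
cat > m1.py <<'E'
from h import *
for n in("top","scene"):
    c=Cam(n); X=c.cloud(); z=X[...,2]; k=512/800
    near=lambda u,v,r:np.hypot(*(np.stack(np.meshgrid(np.arange(512),np.arange(384)),-1)-np.array([u,v])*k).transpose(2,0,1))<r*k
    g={"top":dict(jar=(270,328,30),jseat=(351,343,40),spool=(437,325,18),carton=(439,257,32),awl=(518,332,38),aseat=(520,263,50),cseat=(606,297,40),sseat=(602,366,40),heel=(357,290,24),drop=(588,243,20)),
     "scene":dict(jar=(279,277,32),jseat=(345,319,48),spool=(436,340,22),carton=(467,279,33),awl=(517,377,42),aseat=(548,320,55),cseat=(627,380,46),sseat=(594,441,50),heel=(380,287,24),drop=(628,322,20))}[n]
    for name,(u,v,r) in g.items():
        m=near(u,v,r)&(z>5); zz=z[m]
        print(n,name,m.sum(),"zpct",np.round(np.percentile(zz,[5,50,90,97]),0),end=" ")
        top={"jar":88,"spool":54,"carton":84,"awl":20,"heel":9,"drop":102}.get(name,30)
        if name in("awl","heel"): mm=near(u,v,r)&(z>5)&(z<45)
        else: mm=m&(abs(z-top)<5)
        B=blobs(mm,8)
        if B:
            b=max(B,key=lambda b:b.sum()); ct=cv2.findContours(b.astype(np.uint8),cv2.RETR_EXTERNAL,cv2.CHAIN_APPROX_NONE)[0][0][:,0]
            P=X[b][:,:2]; print("n",len(P),"mean",P.mean(0).round(1),"rect",rect(P),"plane rect",rect(c.plane(ct,top)))
            if name in("jseat","sseat","cseat"):
                hole=near(u,v,r)&(z<26)
                h=cv2.morphologyEx(b.astype(np.uint8),cv2.MORPH_CLOSE,np.ones((2,2)))
                cs,hi=cv2.findContours(h,cv2.RETR_CCOMP,cv2.CHAIN_APPROX_NONE)
                ho=[q for q,hh in zip(cs,hi[0]) if hh[3]>=0 and len(q)>12]
                for q in ho: Q=c.plane(q[:,0],30); print("   hole circ",circ(Q),"rect",rect(Q))
        else: print()
E
python3 m1.py
```

```text
top jar 484 zpct [19. 86. 89. 91.] n 268 mean [437.7 374.4] rect [438.2 374.1  51.1  52.1   1.8] plane rect [438.1 373.5  50.4  53.    3.2]
top jseat 1035 zpct [ 9. 24. 32. 33.] n 497 mean [421.4 216.7] rect [422.  216.3  96.1  96.6  88. ] plane rect [421.7 216.3  96.2  96.3  87.9]
   hole circ [418.2 212.5  77.8] rect [418.5 213.   79.2  77.6  48.7]
top spool 190 zpct [ 6. 54. 57. 58.] n 151 mean [459.5  47.3] rect [459.4  47.4  41.   41.7  45.8] plane rect [459.4  47.3  40.6  41.3  48.1]
top carton 479 zpct [ 8. 85. 88. 89.] n 314 mean [598.6  54.1] rect [599.9  54.2  61.6  51.4  84.7] plane rect [599.1  54.3  61.6  51.   84.7]
top awl 189 zpct [ 5. 19. 25. 27.] n 163 mean [462.3 -87. ] rect [468.  -98.9  27.5  95.6   7.3] plane rect [465.4 -97.7  25.2  93.4   3.2]
top aseat 1842 zpct [ 9. 26. 32. 35.] n 630 mean [ 606.4 -151.6] rect [ 625.1 -148.7  136.6   88.9    2. ] plane rect [ 624.3 -148.1  137.6   89.6    0.7]
top cseat 1075 zpct [ 8. 25. 32. 34.] n 523 mean [ 543.2 -286. ] rect [ 544.  -284.9   98.8   97.2   88.4] plane rect [ 543.4 -284.3   97.6   97.6   88.7]
   hole circ
[... 1491 characters left out ...]
] plane rect [ 608.1 -149.4   92.6  116.7   88.6]
scene cseat 1415 zpct [ 7. 24. 32. 34.] n 598 mean [ 540.7 -283.9] rect [ 542.  -283.7   95.7  102.1   88.5] plane rect [ 540.3 -283.4   96.1  101.4   88.9]
   hole circ [ 536.5 -287.9   75.8] rect [ 537.8 -286.9   77.4   66.5   89.4]
scene sseat 1670 zpct [ 7. 28. 33. 34.] n 981 mean [ 400.4 -274.4] rect [ 403.  -273.9   96.4   99.6   80.5] plane rect [ 401.1 -273.8   96.9  100.6   80.6]
   hole circ [ 398.3 -277.8   54.3] rect [ 397.8 -276.9   55.8   54.9   64.4]
scene heel 392 zpct [ 6. 10. 14. 31.] n 358 mean [530.4 215.5] rect [533.8 216.5  74.9  69.5  26.6] plane rect [533.2 217.1  72.   69.5  28.1]
scene drop 422 zpct [ 8. 44. 76. 88.]
```

```bash
cat > go.py <<'E'
# usage: go.py x y z yaw [x y z yaw ...]: rows from the present pose; yaw = direction of tool y (deg, mod 180)
import sys; from h import *
s=read_state(); p=s["position"]; R=Ro.from_quat(s["ee_rot"]).as_matrix()
a=np.array(sys.argv[1:],float).reshape(-1,4)
cur=np.degrees(np.arctan2(R[1,1],R[0,1])); print("t",round(s["t"],2),"pos",p.round(1),"yaw",cur.round(2),"tilt",R[:,2].round(4),"w",round(s["gripper_width"],3),"grip",round(s["grip_force"],1),"ft",s["ft_force"].round(1),"q6",s["joint_positions"][5].round(2))
for x,y,z,w in a:
    w=cur+(w-cur+90)%180-90; c,sn=np.cos(np.radians(w)),np.sin(np.radians(w))
    T=np.array([[-sn,c,0],[c,sn,0],[0,0,-1]]); T[:,0]=np.cross(T[:,1],T[:,2])
    print((R.T@(np.array([x,y,z])-p)/250).round(4),(Ro.from_matrix(R.T@T).as_rotvec()/np.pi).round(4),"turn deg",round(w-cur,1))
E
python3 go.py 437 374 231 73.4 437 374 150 73.4 | cat
```

```text
t 0.2 pos [155.5 527.2 230.6] yaw 73.57 tilt [-6.0e-04 -1.3e-03 -1.0e+00] w 1.001 grip 0.0 ft [-0.8  0.7  0.4] q6 -0.1
[-1.2536 -0.2694 -0.0016] [-0.0005 -0.0001  0.0009] turn deg -0.2
[-1.2536 -0.2689  0.3224] [-0.0005 -0.0001  0.0009] turn deg -0.2
```

```bash
python3 -m crank '-0.95 -0.2 0 0 0 0 0;-0.95 -0.2 0 0 0 0 0;-0.95 -0.2 0 0 0 0 0;-0.95 -0.2 0 0 0 0 0;-0.95 -0.2 0 0 0 0 0;-0.95 -0.2 0 0 0 0 0;-0.95 -0.2 0 0 0 0 0' && python3 go.py 421 300 210 73.5
python3 - <<'E'
import sys; sys.path.insert(0,'.')
from h import *
c=Cam("wrist"); cv2.imwrite("pics/w1.png",c.p); print(c.o,c.R[2],c.c,c.f)
E
```

```text
t: 0.9
position: [369.8, 411.8, 230.8]
ee_rot: [0.144, 0.99, -0.0, -0.001]
ft_force: [-0.1, -0.2, 0.0]
gripper_width: 1.003
grip_force: 0.0
t 0.9 pos [369.8 411.8 230.8] yaw 73.44 tilt [-1.2e-03 -2.0e-04 -1.0e+00] w 1.003 grip 0.0 ft [-0.1 -0.2  0. ] q6 -0.55
[-0.3238 -0.3702  0.0832] [-0.0002 -0.0003 -0.0003] turn deg 0.1
[302.17675358 431.9681226  373.95085554] [ 0.2667618  -0.07882476 -0.9605336 ] [261.3841028  196.22551713] 297.3186396354542
```

View pics/w1.png

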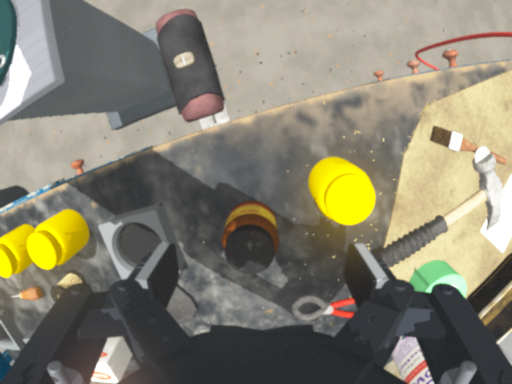

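Wrist view: jar lid at (250,248), yellow lookalike at (345,195), jar seat hole at (138,243). Measure with the wrist depth.

```bash
cat > wm.py <<'E'
# wm.py x y ztop r : measure blob at ztop near x,y in wrist view; also hole at z=30 if ztop==30
import sys; from h import *
def meas(c,x,y,zt,r):
    X=c.cloud(); m=(abs(X[...,2]-zt)<6)&(np.hypot(X[...,0]-x,X[...,1]-y)<r)
    B=blobs(m,15)
    if not B: return print("none")
    b=max(B,key=lambda b:b.sum()).astype(np.uint8)
    ct=max(cv2.findContours(b,cv2.RETR_EXTERNAL,cv2.CHAIN_APPROX_NONE)[0],key=len)[:,0]
    P=c.plane(ct,zt); bb=b>0
    print((x,y,zt),"n",b.sum(),"zmed",np.median(X[bb][:,2]).round(1),"circ",circ(P),"rect",rect(P))
    cs,hi=cv2.findContours(b,cv2.RETR_CCOMP,cv2.CHAIN_APPROX_NONE)
    for q,hh in zip(cs,hi[0]):
        if hh[3]>=0 and len(q)>15: Q=c.plane(q[:,0],zt); print("  hole circ",circ(Q),"rect",rect(Q))
if __name__=="__main__":
    c=Cam(sys.argv[1])
    for a in np.array(sys.argv[2:],float).reshape(-1,4): meas(c,*a)
E
python3 wm.py wrist 437 374 88 60  421 216 30 75
```

```text
(np.float64(437.0), np.float64(374.0), np.float64(88.0)) n 1807 zmed 88.2 circ [436.6 378.6  53.9] rect [436.5 378.3  52.6  55.7  74.4]
(np.float64(421.0), np.float64(216.0), np.float64(30.0)) n 1411 zmed 29.8 circ [416.1 220.   95.2] rect [416.3 220.6 100.2  89.7  89.4]
```

```bash
python3 go.py 437 377 130 73.5
```

```text
t 1.0 pos [368.4 412.8 231.2] yaw 73.62 tilt [-8.e-04  2.e-04 -1.e+00] w 1.001 grip 0.0 ft [ 0.  -0.3  1.2] q6 -0.55
[-0.3039 -0.0601  0.4044] [-0.     -0.0003  0.0007] turn deg -0.1
```

```bash
python3 -m crank '-0.304 -0.06 0.4 0 0 0 0;-0.304 -0.06 0.4 0 0 0 0;-0.304 -0.06 0.4 0 0 0 0;-0.304 -0.06 0.4 0 0 0 0;-0.304 -0.06 0.4 0 0 0 0' && python3 wm.py wrist 437 377 88 60 421 216 30 75; python3 go.py 437 377 35 73.5
```

```text
t: 1.5
position: [436.8, 377.6, 131.8]
ee_rot: [0.142, 0.99, 0.0, -0.0]
ft_force: [0.2, -1.0, 1.3]
gripper_width: 1.0
grip_force: 0.0
(np.float64(437.0), np.float64(377.0), np.float64(88.0)) n 4752 zmed 88.3 circ [437.2 378.   53.7] rect [437.4 378.1  54.   53.9  28.7]
(np.float64(421.0), np.float64(216.0), np.float64(30.0)) n 3941 zmed 29.9 circ [419.6 219.8 109.3] rect [421.5 220.9  99.9  96.7  88.2]
  hole circ [420.3 223.4  74.1] rect [420.5 223.1  74.9  75.   34.1]
t 1.55 pos [437.3 378.2 133.2] yaw 73.68 tilt [ 0.0016  0.0022 -1.    ] w 0.999 grip 0.0 ft [-0.1 -0.3  0.8] q6 -0.67
[-0.     -0.006   0.3927] [0.0008 0.0003 0.001 ] turn deg -0.2
```

```bash
python3 -m crank '0 0 0.39 0 0 0 0;0 0 0.39 0 0 0 0;0 0 0.39 0 0 0 0;0 0 0.39 0 0 0 1;0 0 0.39 0 0 0 1;0 0 0.39 0 0 0 1;0 0 0.39 0 0 0 1;0 0 0.39 0 0 0 1;0 0 0.39 0 0 0 1' 50; python3 go.py
```

```text
t: 2.45
position: [440.0, 378.4, 38.0]
ee_rot: [0.143, 0.99, 0.003, 0.003]
ft_force: [-0.4, 2.1, 7.7]
gripper_width: 0.755
grip_force: 56.8
t 2.45 pos [440.  378.4  38. ] yaw 73.58 tilt [ 0.0058  0.0049 -1.    ] w 0.755 grip 56.8 ft [-0.4  2.1  7.7] q6 -0.67
```

```bash
python3 -m crank '0 0 -0.38 0 0 0 1;0 0 -0.38 0 0 0 1;0 0 -0.38 0 0 0 1' 50; python3 go.py 421 280 130 73.5
```

```text
t: 2.75
position: [442.1, 379.4, 138.6]
ee_rot: [0.143, 0.99, 0.006, 0.006]
ft_force: [0.5, 0.7, -1.8]
gripper_width: 0.756
grip_force: 57.5
t 2.75 pos [442.1 379.4 138.6] yaw 73.57 tilt [ 0.0145  0.0102 -0.9998] w 0.756 grip 57.5 ft [ 0.5  0.7 -1.8] q6 -0.67
[-0.0313 -0.4058  0.0291] [0.0044 0.0035 0.0004] turn deg -0.1
```

```bash
python3 -m crank '-0.03 -0.4 0.02 0.0044 0.0035 0 1;-0.03 -0.4 0.02 0.0044 0.0035 0 1;-0.03 -0.4 0.02 0.0044 0.0035 0 1;-0.03 -0.4 0.02 0.0044 0.0035 0 1' 50; python3 go.py 420.7 220.3 130 73.5; python3 wm.py wrist 422 280 185 60 421 216 30 75; python3 wm.py top 422 280 185 60 421 216 30 75
```

```text
t: 3.15
position: [416.3, 277.5, 123.4]
ee_rot: [0.144, 0.99, -0.006, -0.007]
ft_force: [0.3, 0.2, -2.0]
gripper_width: 0.757
grip_force: 57.8
t 3.15 pos [416.3 277.5 123.4] yaw 73.45 tilt [-0.015  -0.0099 -0.9998] w 0.757 grip 57.8 ft [ 0.3  0.2 -2. ] q6 -0.81
[-0.0817 -0.2145 -0.0243] [-0.0044 -0.0037 -0.0003] turn deg 0.0
(np.float64(422.0), np.float64(280.0), np.float64(185.0)) n 2694 zmed 184.3 circ [430.4 323.5  32.5] rect [427.9 328.3  47.3  25.6  27.5]
(np.float64(421.0), np.float64(216.0), np.float64(30.0)) n 2933 zmed 30.1 circ [411.3 219.1  88.1] rect [408.8 219.7  98.1  72.2  89. ]
none
(np.float64(421.0), np.float64(216.0), np.float64(30.0)) n 335 zmed 29.7 circ [422.6 214.5  96. ] rect [421.8 212.5  98.9  90.4   3.2]
```

```bash
python3 -m crank '-0.08 -0.21 -0.02 -0.0044 -0.0037 0 1;-0.08 -0.21 -0.02 -0.0044 -0.0037 0 1;-0.08 -0.21 -0.02 -0.0044 -0.0037 0 1;-0.08 -0.21 -0.02 -0.0044 -0.0037 0 1;-0.08 -0.21 -0.02 -0.0044 -0.0037 0 1;-0.08 -0.21 -0.02 -0.0044 -0.0037 0 1' 50; python3 go.py 420.7 220.3 130 73.5
python3 - <<'E'
from h import *
c=Cam("wrist"); cv2.imwrite("pics/w2.png",c.p); X=c.cloud()
for u,v in[(260,300),(260,250),(260,320),(230,310),(290,310)]: print(u,v,X[v,u].round(0))
E
python3 go.py
```

```text
t: 3.85
position: [421.2, 223.5, 129.2]
ee_rot: [0.142, 0.99, 0.0, 0.0]
ft_force: [-0.2, 0.5, -3.2]
gripper_width: 0.763
grip_force: 58.3
t 3.85 pos [421.2 223.5 129.2] yaw 73.65 tilt [ 4.e-04  1.e-04 -1.e+00] w 0.763 grip 58.3 ft [-0.2  0.5 -3.2] q6 -0.92
[-0.0017 -0.0127 -0.0031] [0.0001 0.0001 0.0008] turn deg -0.2
260 300 [419. 224. 179.]
260 250 [397. 230. 180.]
260 320 [428. 221. 180.]
230 310 [419. 211. 180.]
290 310 [426. 234. 180.]
t 3.9 pos [421.1 223.3 129.2] yaw 73.64 tilt [ 4.e-04  0.e+00 -1.e+00] w 0.756 grip 58.3 ft [ 0.7  0.3 -3. ] q6 -0.92
```

View pics/w2.png

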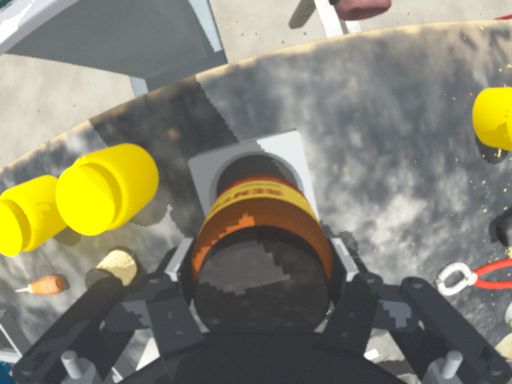

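Wrist view: held jar over its seat, lid at (262,285), seat's near edge (245,150), jar upright.

```bash
python3 - <<'E'
from h import *
c=Cam("wrist"); X=c.cloud(); Z=X[...,2]
m=(abs(Z-180)<3)&(np.hypot(X[...,0]-421,X[...,1]-222)<32)
b=max(blobs(m),key=lambda b:b.sum()).astype(np.uint8); ct=max(cv2.findContours(b,0,1)[0],key=len)[:,0]
print("lid",circ(c.plane(ct,179.7)),rect(c.plane(ct,179.7)),b.sum())
m=(abs(Z-30)<3)&(X[...,1]>150)&(X[...,1]<290)&(X[...,0]<420)&(X[...,0]>350)
b=max(blobs(m),key=lambda b:b.sum()); P=X[b]
print("near edge min x",np.percentile(P[:,0],[0.5,2]),"y range at x<390",np.percentile(P[P[:,0]<395][:,1],[0.5,2,98,99.5]))
E
python3 go.py 420.7 220.3 51 73.5
```

```text
lid [415.3 225.2  47.4] [413.3 225.7  53.1  41.8  73.6] 10136
near edge min x [372.86578342 373.50098978] y range at x<390 [172.61102739 173.84172835 266.52679862 267.68614447]
t 3.95 pos [421.1 223.2 129.2] yaw 73.63 tilt [ 3.e-04 -1.e-04 -1.e+00] w 0.76 grip 58.3 ft [-0.4  0.7 -2.5] q6 -0.92
[-0.0016 -0.0115  0.3127] [0.     0.0001 0.0007] turn deg -0.1
```

```bash
python3 go.py 422.2 219.7 129 73.6 422.2 219.7 49.5 73.6
```

```text
t 3.95 pos [421.1 223.2 129.2] yaw 73.63 tilt [ 3.e-04 -1.e-04 -1.e+00] w 0.76 grip 58.3 ft [-0.4  0.7 -2.5] q6 -0.92
[-0.0081 -0.0122  0.0007] [0.     0.0001 0.0002] turn deg -0.0
[-0.0081 -0.0122  0.3187] [0.     0.0001 0.0002] turn deg -0.0
```

```bash
python3 -m crank '-0.008 -0.012 0 0 0 0 1;-0.008 -0.012 0.1 0 0 0 1;-0.008 -0.012 0.2 0 0 0 1;-0.008 -0.012 0.26 0 0 0 1;-0.008 -0.012 0.29 0 0 0 1;-0.008 -0.012 0.318 0 0 0 1;-0.008 -0.012 0.318 0 0 0 1;-0.008 -0.012 0.318 0 0 0 1;-0.008 -0.012 0.318 0 0 0 1' ; python3 go.py
```

```text
t: 4.85
position: [422.8, 219.2, 50.4]
ee_rot: [0.143, 0.99, 0.0, 0.001]
ft_force: [-1.2, -0.3, -2.7]
gripper_width: 0.757
grip_force: 58.2
t 4.85 pos [422.8 219.2  50.4] yaw 73.57 tilt [ 1.9e-03  3.0e-04 -1.0e+00] w 0.757 grip 58.2 ft [-1.2 -0.3 -2.7] q6 -0.92
```

```bash
python3 -m crank '0 0 0.004 0 0 0 1;0 0 0.004 0 0 0 1;0 0 0.004 0 0 0 0;0 0 0.004 0 0 0 0;0 0 0.004 0 0 0 0;0 0 0.004 0 0 0 0;0 0 -0.2 0 0 0 0;0 0 -0.4 0 0 0 0;0 0 -0.4 0 0 0 0;0 0 -0.4 0 0 0 0;0 0 -0.4 0 0 0 0' ; python3 go.py 456 48 150 73.6; python3 wm.py wrist 421 220 100 50 458 48 54 40; python3 wm.py top 421 220 100 50
```

```text
t: 5.95
position: [421.5, 218.8, 148.5]
ee_rot: [0.143, 0.99, -0.001, -0.001]
ft_force: [-0.8, -0.4, 0.0]
gripper_width: 1.006
grip_force: 0.0
t 5.95 pos [421.5 218.8 148.5] yaw 73.57 tilt [-1.5e-03 -9.0e-04 -1.0e+00] w 1.006 grip 0.0 ft [-0.8 -0.4  0. ] q6 -0.92
[-0.3255 -0.6163 -0.0056] [-0.0004 -0.0004 -0.0002] turn deg 0.0
(np.float64(421.0), np.float64(220.0), np.float64(100.0)) n 4561 zmed 100.3 circ [421.4 219.8  53.6] rect [421.3 219.8  53.5  54.2  73.5]
(np.float64(458.0), np.float64(48.0), np.float64(54.0)) n 667 zmed 54.5 circ [454.1  49.5  34.3] rect [452.6  49.1  29.9  45.3  17.6]
(np.float64(421.0), np.float64(220.0), np.float64(100.0)) n 79 zmed 99.9 circ [405.7 215.6  29.1] rect [404.4 214.6  20.3  42.   19.4]
```

```bash
python3 -m crank '-0.33 -0.61 0 0 0 0.09 0;-0.33 -0.61 0 0 0 0.09 0;-0.33 -0.61 0 0 0 0.09 0;-0.33 -0.61 0 0 0 0.09 0;-0.33 -0.61 0.1 0 0 0.09 0;-0.33 -0.61 0.1 0 0 0.09 0;-0.33 -0.61 0.1 0 0 0.09 0' ; python3 wm.py wrist 459 49 54 35 ; python3 go.py 459 49 25 90
```

```text
t: 6.75
position: [457.1, 49.6, 123.3]
ee_rot: [0.281, 0.96, -0.0, -0.002]
ft_force: [-0.4, 0.0, -0.3]
gripper_width: 0.999
grip_force: 0.0
(np.float64(459.0), np.float64(49.0), np.float64(54.0)) n 2304 zmed 54.9 circ [459.6  50.4  42.7] rect [459.6  50.2  43.3  42.3  57.4]
  hole circ [459.4  50.5  10.9] rect [459.3  50.5  10.4  11.   13.7]
t 6.8 pos [457.9  49.9 124.4] yaw 57.41 tilt [-0.001  0.    -1.   ] w 0.998 grip 0.0 ft [ 0.8  0.  -0.4] q6 -1.02
[-6.100e-03 -3.000e-04  3.977e-01] [-1.000e-04 -3.000e-04 -1.811e-01] turn deg 32.6
```

```bash
python3 -m crank '-0.006 0 0 0 0 -0.181 0;-0.006 0 0 0 0 -0.181 0;-0.006 0 0 0 0 -0.181 0;-0.006 0 0 0 0 -0.181 0;-0.006 0 0 0 0 -0.181 0;-0.006 0 0 0 0 -0.181 0' ;  python3 wm.py wrist 459 50 54 35 ; python3 go.py 459.5 50.3 22 90
```

```text
t: 7.4
position: [459.8, 49.2, 125.6]
ee_rot: [0.001, 1.0, -0.0, 0.001]
ft_force: [0.8, 1.0, -0.4]
gripper_width: 1.004
grip_force: 0.0
(np.float64(459.0), np.float64(50.0), np.float64(54.0)) n 2313 zmed 54.9 circ [459.7  50.1  43. ] rect [459.7  50.2  43.5  42.5  89.8]
  hole circ [459.5  50.2  11. ] rect [459.9  50.2  11.1  11.   43.7]
t 7.45 pos [459.8  49.1 125.4] yaw 89.88 tilt [ 1.5e-03 -1.0e-04 -1.0e+00] w 0.999 grip 0.0 ft [-0.5  0.4  0.7] q6 -1.58
[0.0017 0.0048 0.4136] [-0.      0.0005 -0.0007] turn deg 0.1
```

Rotation-consistent measurement; descend and grip.

```bash
python3 -m crank '0 0.004 0.2 0 0 0 0;0 0.004 0.35 0 0 0 0;0 0.004 0.412 0 0 0 0;0 0.004 0.412 0 0 0 0.3;0 0.004 0.412 0 0 0 1;0 0.004 0.412 0 0 0 1;0 0.004 0.412 0 0 0 1;0 0.004 0.412 0 0 0 1;0 0.004 0.412 0 0 0 1;0 0.004 0 0 0 0 1;0 0.004 0 0 0 0 1;0 0.004 0 0 0 0 1' 40 ; python3 go.py 404 -160 130 90
```

```text
t: 8.65
position: [464.5, 49.6, 133.2]
ee_rot: [0.001, 1.0, -0.0, 0.008]
ft_force: [1.1, -0.4, -0.2]
gripper_width: 0.463
grip_force: 40.4
t 8.65 pos [464.5  49.6 133.2] yaw 89.94 tilt [ 1.690e-02 -5.000e-04 -9.999e-01] w 0.463 grip 40.4 ft [ 1.1 -0.4 -0.2] q6 -1.58
[ 0.2413 -0.8385  0.0091] [-0.0002  0.0054 -0.0003] turn deg 0.1
```

```bash
python3 -m crank '0.22 -0.84 0 0 0 0 1;0.22 -0.84 0 0 0 0 1;0.22 -0.84 0 0 0 0 1;0.22 -0.84 0 0 0 0 1;0.22 -0.84 0 0 0 0 1;0.22 -0.84 0 0 0 0 1' >/dev/null; python3 -m crank '0 -0.46 0 0 0 0 1;0 -0.46 0 0 0 0 1;0 -0.46 0 0 0 0 1;0 -0.46 0 0 0 0 1;0 -0.46 0 0 0 0 1;0 -0.46 0 0 0 0 1;0 -0.46 0 0 0 0 1'
python3 - <<'E'
from h import *
c=Cam("wrist"); X=c.cloud(); Z=X[...,2]; cv2.imwrite("pics/w3.png",c.p)
np.savez("w3.npz",X=X)
m=(abs(Z-30)<3)&(abs(X[...,1]+275)<80)&(abs(X[...,0]-404)<80)
b=max(blobs(m),key=lambda b:b.sum()); print(rect(X[b][:,:2]),b.sum()); P=X[b]
print(np.percentile(P[:,0],[0.5,50,99.5]),np.percentile(P[:,1],[.5,50,99.5]))
E
python3 go.py
```

```text
t: 9.95
position: [404.5, -273.8, 124.9]
ee_rot: [-0.001, 1.0, 0.0, 0.0]
ft_force: [0.1, -1.1, -0.3]
gripper_width: 0.461
grip_force: 40.7
[ 404.6 -272.4   96.3   96.5   80.4] 6696
[352.0403231  381.32280717 441.85755372] [-324.60533251 -276.30633514 -220.28816533]
t 10.0 pos [ 404.5 -274.   124.9] yaw 90.05 tilt [ 8.e-04  1.e-04 -1.e+00] w 0.462 grip 40.7 ft [-0.1 -0.4 -0.8] q6 -2.28
```

View pics/w3.png

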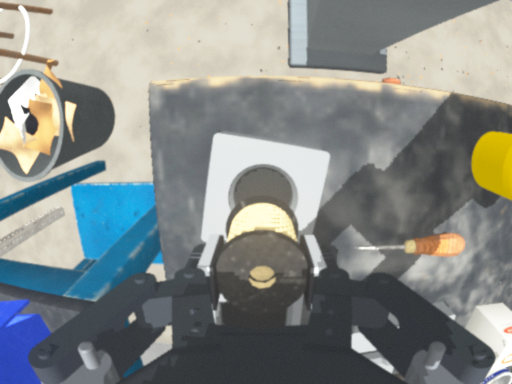

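Held spool upright, flange centre near (261,272); seat centred roughly (265,195).. measure the flange.

```bash
python3 - <<'E'
from h import *
X=np.load("w3.npz")["X"]; Z=X[...,2]
print(X[250:300:10,235].round(1)); z0=np.nanmedian(Z[265:285,225:245]); print(z0)
m=(abs(Z-z0)<3)&(np.hypot(X[...,0]-404,X[...,1]+274)<30)
b=max(blobs(m),key=lambda b:b.sum()); c2=b.astype(np.uint8)
ct=max(cv2.findContours(c2,0,1)[0],key=len)[:,0]; P=X[ct[:,1],ct[:,0]][:,:2]; print(circ(P),rect(P)); Q=P[P[:,0]<404]; print(circ(Q),Q.min(0))
E
python3 go.py 404.5 -272.5 35 90
```

```text
[[ 389.9 -284.9  155.8]
 [ 394.8 -285.1  155.7]
 [ 399.5 -285.2  156.2]
 [ 404.9 -285.4  155.8]
 [ 410.2 -285.6  156. ]]
155.54337698961578
[ 401.9 -273.3   44.5] [ 401.8 -272.1   43.3   51.1   31.9]
[ 406.3 -273.1   50. ] [ 381.37067211 -300.28218871]
t 10.0 pos [ 404.5 -274.   124.9] yaw 90.05 tilt [ 8.e-04  1.e-04 -1.e+00] w 0.462 grip 40.7 ft [-0.1 -0.4 -0.8] q6 -2.28
[3.000e-04 6.000e-03 3.597e-01] [0.     0.0003 0.0003] turn deg -0.1
```

```bash
python3 -m crank '-0.005 0.005 0 0 0 0 1;-0.005 0.005 0.12 0 0 0 1;-0.005 0.005 0.22 0 0 0 1;-0.005 0.005 0.28 0 0 0 1;-0.005 0.005 0.32 0 0 0 1;-0.005 0.005 0.345 0 0 0 1;-0.005 0.005 0.358 0 0 0 1;-0.005 0.005 0.358 0 0 0 1;-0.005 0.005 0.358 0 0 0 1' ; python3 go.py
```

```text
t: 10.9
position: [406.2, -274.6, 36.3]
ee_rot: [0.0, 1.0, -0.001, 0.001]
ft_force: [-0.8, -1.2, 0.6]
gripper_width: 0.461
grip_force: 40.7
t 10.9 pos [ 406.2 -274.6   36.3] yaw 89.95 tilt [ 0.0023 -0.0016 -1.    ] w 0.461 grip 40.7 ft [-0.8 -1.2  0.6] q6 -2.28
```

```bash
python3 -m crank '0 0 0.005 0 0 0 1;0 0 0.005 0 0 0 1;0 0 0.005 0 0 0 0;0 0 0.005 0 0 0 0;0 0 0.005 0 0 0 0;0 0 0.005 0 0 0 0;0 0 -0.2 0 0 0 0;0 0 -0.4 0 0 0 0;0 0 -0.45 0 0 0 0;0 0 -0.45 0 0 0 0;0 0 -0.45 0 0 0 0' ; python3 wm.py wrist 404.5 -273 66 40; python3 go.py 600 57 160 90
```

```text
t: 12.0
position: [405.0, -273.6, 146.6]
ee_rot: [0.0, 1.0, 0.001, -0.0]
ft_force: [0.2, -0.4, -0.9]
gripper_width: 0.999
grip_force: 0.0
(np.float64(404.5), np.float64(-273.0), np.float64(66.0)) n 2158 zmed 66.9 circ [ 404.6 -274.4   43. ] rect [ 404.7 -274.5   42.9   43.1   89.9]
  hole circ [ 404.3 -274.4   11.1] rect [ 404.5 -274.1   11.9   10.7   89.9]
t 12.05 pos [ 404.5 -273.2  145.6] yaw 89.95 tilt [-0.0024  0.0026 -1.    ] w 1.0 grip 0.0 ft [-0.5  0.7 -0.4] q6 -2.28
[-0.7806  1.3217 -0.0562] [ 0.0008 -0.0008 -0.0003] turn deg 0.1
```

```bash
python3 -m crank '-0.26 0.48 -0.25 0 0 0 0;-0.26 0.48 -0.25 0 0 0 0;-0.26 0.48 -0.25 0 0 0 0;-0.26 0.48 -0.25 0 0 0 0;-0.26 0.48 -0.25 0 0 0 0;-0.26 0.48 -0.25 0 0 0 0' ; python3 wm.py wrist 605 -150 30 95 543 -282 30 70 460 -84 21 40; python3 go.py 600 57 150 90
python3 - <<'E'
from h import *
c=Cam("wrist"); X=c.cloud(); np.savez("w4.npz",X=X); cv2.imwrite("pics/w4.png",c.p)
E
```

```text
t: 12.65
position: [469.3, -154.3, 207.8]
ee_rot: [0.001, 1.0, 0.001, -0.002]
ft_force: [0.5, -0.3, 0.7]
gripper_width: 1.004
grip_force: 0.0
(np.float64(605.0), np.float64(-150.0), np.float64(30.0)) n 3660 zmed 30.2 circ [ 613.  -157.   102.6] rect [ 617.4 -164.5  125.6  124.3    2.3]
(np.float64(543.0), np.float64(-282.0), np.float64(30.0)) n 2377 zmed 30.0 circ [ 543.6 -280.8   98.8] rect [ 543.2 -281.1   98.1   98.2   88.3]
(np.float64(460.0), np.float64(-84.0), np.float64(21.0)) n 906 zmed 21.5 circ [462.1 -84.5  48.9] rect [461.9 -85.3  23.6  69.8   1.1]
t 12.7 pos [ 469.2 -154.7  208. ] yaw 89.86 tilt [-0.0036  0.0013 -1.    ] w 0.998 grip 0.0 ft [-0.3  0.3  0.3] q6 -2.0
[-0.5218  0.8478  0.2312] [ 0.0004 -0.0011 -0.0008] turn deg 0.1
```

View pics/w4.png

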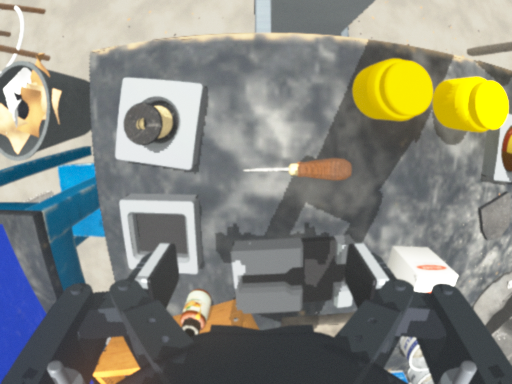

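Wrist view: spool seated at (155,122), carton seat (160,235), awl (300,170) with blade left (−y), awl seat (290,272), carton (425,268).

```bash
python3 -m crank '-0.52 0.85 0.1 0 0 0 0;-0.52 0.85 0.1 0 0 0 0;-0.52 0.85 0.1 0 0 0 0;-0.52 0.85 0.1 0 0 0 0;-0.52 0.85 0.1 0 0 0 0;-0.52 0.85 0.1 0 0 0 0;-0.52 0.85 0.2 0 0 0 0;-0.52 0.85 0.2 0 0 0 0;-0.52 0.85 0.2 0 0 0 0' ; python3 wm.py wrist 599 56 84 50; python3 go.py 599 57 42 90
```

```text
t: 13.65
position: [599.8, 56.7, 159.4]
ee_rot: [0.001, 1.0, -0.0, -0.001]
ft_force: [-0.3, -0.1, -0.8]
gripper_width: 0.999
grip_force: 0.0
(np.float64(599.0), np.float64(56.0), np.float64(84.0)) n 5014 zmed 86.2 circ [599.1  56.8  64.2] rect [599.3  56.8  62.5  51.5  84.4]
t 13.7 pos [600.6  56.8 160.7] yaw 89.83 tilt [ 2.e-04 -3.e-04 -1.e+00] w 0.999 grip 0.0 ft [ 0.1 -0.7 -0.3] q6 -1.57
[0.0063 0.0008 0.4748] [-0.0001  0.0001 -0.0009] turn deg 0.2
```

```bash
python3 -m crank '0.005 0 0 0 0 0.031 0;0.005 0 0.2 0 0 0.031 0;0.005 0 0.35 0 0 0.031 0;0.005 0 0.475 0 0 0.031 0;0.005 0 0.475 0 0 0.031 0;0.005 0 0.475 0 0 0.031 1;0.005 0 0.475 0 0 0.031 1;0.005 0 0.475 0 0 0.031 1;0.005 0 0.475 0 0 0.031 1;0.005 0 0.475 0 0 0.031 1;0.005 0 0.2 0 0 0.031 1;0.005 0 0 0 0 0.031 1' 40; python3 go.py 575 -100 160 84.4
```

```text
t: 14.9
position: [597.9, 58.4, 141.0]
ee_rot: [0.049, 0.999, -0.0, -0.002]
ft_force: [1.1, -0.7, -0.4]
gripper_width: 0.721
grip_force: 45.4
t 14.9 pos [597.9  58.4 141. ] yaw 84.37 tilt [-0.0045  0.     -1.    ] w 0.721 grip 45.4 ft [ 1.1 -0.7 -0.4] q6 -1.47
[ 0.0294 -0.6395 -0.0755] [-0.0001 -0.0014 -0.0002] turn deg 0.0
```

```bash
python3 -m crank '0.03 -0.64 -0.07 0 0 -0.023 1;0.03 -0.64 -0.07 0 0 -0.023 1;0.03 -0.64 -0.07 0 0 -0.023 1;0.03 -0.64 -0.07 0 0 -0.023 1;0.03 -0.64 -0.07 0 0 -0.023 1;0.03 -0.64 -0.07 0 0 -0.023 1;0.03 -0.64 -0.07 0 0 -0.023 1' ; python3 go.py 543.4 -281 150 88.5
```

```text
t: 15.6
position: [576.4, -98.5, 158.9]
ee_rot: [0.012, 1.0, 0.0, 0.0]
ft_force: [0.1, -0.5, -2.1]
gripper_width: 0.716
grip_force: 45.6
t 15.6 pos [576.4 -98.5 158.9] yaw 88.62 tilt [ 1.e-04  8.e-04 -1.e+00] w 0.716 grip 45.6 ft [ 0.1 -0.5 -2.1] q6 -1.81
[ 0.1146 -0.7331  0.0349] [0.0003 0.     0.0007] turn deg -0.1
```

```bash
python3 -m crank '0.115 -0.733 0 0 0 0 1;0.115 -0.733 0 0 0 0 1;0.115 -0.733 0 0 0 0 1;0.115 -0.733 0 0 0 0 1;0.115 -0.733 0 0 0 0 1;0.115 -0.733 0 0 0 0 1;0.115 -0.733 0 0 0 0 1;0.115 -0.733 0 0 0 0 1' ; python3 go.py 543.4 -281 150 88.5
python3 - <<'E'
from h import *
c=Cam("wrist"); X=c.cloud(); Z=X[...,2]; cv2.imwrite("pics/w5.png",c.p); np.savez("w5.npz",X=X)
m=(abs(Z-30)<4)&(abs(X[...,1]+281)<70)&(abs(X[...,0]-543)<70)
b=max(blobs(m),key=lambda b:b.sum()); P=X[b]; print("seat",rect(P[:,:2]),np.percentile(P[:,0],[.5,99.5]),np.percentile(P[:,1],[.5,99.5]))
m=(Z>170)&(Z<230)&(abs(X[...,1]+281)<45)&(abs(X[...,0]-543)<40); 
for b in blobs(m,300):
    P=X[b]; z0=np.median(P[:,2]); q=P[abs(P[:,2]-z0)<4]; print("top",z0,rect(q[:,:2]),len(q))
E
```

```text
t: 16.4
position: [543.5, -280.7, 159.2]
ee_rot: [0.012, 1.0, 0.0, 0.0]
ft_force: [-0.7, -0.5, -0.8]
gripper_width: 0.717
grip_force: 45.6
t 16.4 pos [ 543.5 -280.7  159.2] yaw 88.67 tilt [ 6.e-04  4.e-04 -1.e+00] w 0.717 grip 45.6 ft [-0.7 -0.5 -0.8] q6 -2.12
[ 0.0005 -0.0012  0.0367] [0.0001 0.0002 0.0009] turn deg -0.2
seat [ 519.3 -281.7   96.2   46.3   88.6] [495.55474997 537.80232006] [-329.11146701 -233.67544349]
top 200.06946240900862 [ 541.9 -279.9   84.5   51.5   88.6] 14892
```

View pics/w5.png

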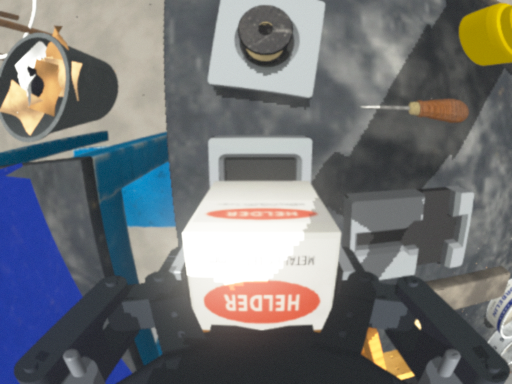

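Carton top at (262,250), aligned to the seat behind it (260,160); awl seat at (410,232) with its narrow end at the left (−y).

```bash
python3 -m crank '-0.008 -0.003 0 0 0 0 1;-0.008 -0.003 0.13 0 0 0 1;-0.008 -0.003 0.25 0 0 0 1;-0.008 -0.003 0.31 0 0 0 1;-0.008 -0.003 0.35 0 0 0 1;-0.008 -0.003 0.39 0 0 0 1;-0.008 -0.003 0.41 0 0 0 1;-0.008 -0.003 0.41 0 0 0 1;-0.008 -0.003 0.41 0 0 0 1' ; python3 go.py
```

```text
t: 17.35
position: [545.6, -283.9, 57.8]
ee_rot: [0.013, 1.0, -0.001, 0.001]
ft_force: [0.1, 0.2, -1.0]
gripper_width: 0.719
grip_force: 45.6
t 17.35 pos [ 545.6 -283.9   57.8] yaw 88.51 tilt [ 0.0025 -0.0013 -1.    ] w 0.719 grip 45.6 ft [ 0.1  0.2 -1. ] q6 -2.12
```

```bash
python3 -m crank '0 0.004 0.006 0 0 0 1;0 0.004 0.006 0 0 0 1;0 0.004 0.012 0 0 0 1;0 0.004 0.012 0 0 0 1' ; python3 go.py
```

```text
t: 17.75
position: [545.7, -283.7, 57.3]
ee_rot: [0.013, 1.0, -0.002, 0.002]
ft_force: [-3.7, -0.7, 11.1]
gripper_width: 0.72
grip_force: 46.8
t 17.75 pos [ 545.7 -283.7   57.3] yaw 88.5 tilt [ 0.0034 -0.0031 -1.    ] w 0.72 grip 46.8 ft [-3.7 -0.7 11.1] q6 -2.12
```

```bash
python3 -m crank '0 0 -0.008 0 0 0 1;0 0 -0.008 0 0 0 0;0 0 -0.008 0 0 0 0;0 0 -0.008 0 0 0 0;0 0 -0.008 0 0 0 0;0 0 -0.2 0 0 0 0;0 0 -0.4 0 0 0 0;0 0 -0.45 0 0 0 0;0 0 -0.45 0 0 0 0;0 0 -0.45 0 0 0 0' ; python3 wm.py wrist 544 -281.5 96 48; python3 go.py 462 -85 130 0
```

```text
t: 18.75
position: [544.3, -282.1, 164.8]
ee_rot: [0.013, 1.0, 0.0, -0.001]
ft_force: [-0.1, 0.5, -1.9]
gripper_width: 1.0
grip_force: 0.0
(np.float64(544.0), np.float64(-281.5), np.float64(96.0)) n 5291 zmed 98.2 circ [ 543.2 -282.9   64.2] rect [ 543.  -282.7   62.6   50.9   88.5]
t 18.8 pos [ 543.8 -281.7  163.5] yaw 88.51 tilt [-0.0031  0.0024 -1.    ] w 1.002 grip 0.0 ft [ 0.3 -0.2 -0.1] q6 -2.12
[0.3472 0.7779 0.1368] [-2.000e-04 -1.400e-03  4.917e-01] turn deg -88.5
```

```bash
python3 -m crank '0.347 0.778 0 0 0 0.49 0;0.347 0.778 0 0 0 0.49 0;0.347 0.778 0 0 0 0.49 0;0.347 0.778 0 0 0 0.49 0;0.347 0.778 0 0 0 0.49 0;0.347 0.778 0 0 0 0.49 0;0.347 0.778 0 0 0 0.49 0;0.347 0.778 0 0 0 0.49 0;0.347 0.778 0 0 0 0.49 0;0.347 0.778 0 0 0 0.49 0;0.347 0.778 0 0 0 0.49 0;0.347 0.778 0 0 0 0.49 0' ; python3 go.py 462 -85 130 0
cat > aw.py <<'E'
from h import *
c=Cam("wrist"); X=c.cloud(); Z=X[...,2]; np.savez("w6.npz",X=X,p=c.p)
h=cv2.cvtColor(c.p,cv2.COLOR_BGR2HSV); roi=np.hypot(X[...,0]-462,X[...,1]+90)<110
m=roi&(h[...,0]<20)&(h[...,1]>90)&(Z<40)
b=max(blobs(m),key=lambda b:b.sum()); ct=max(cv2.findContours(b.astype(np.uint8),0,1)[0],key=len)[:,0]
print("handle colour @13",rect(c.plane(ct,13)),b.sum(),"zmax",np.nanpercentile(Z[b],98))
m=roi&(Z>4)&(Z<35); b=max(blobs(m),key=lambda b:b.sum()); P=X[b][:,:2]; print("whole",rect(P),P.min(0),P.max(0))
E
python3 aw.py
```

```text
t: 20.0
position: [461.8, -85.3, 163.3]
ee_rot: [0.705, 0.709, -0.001, -0.002]
ft_force: [0.2, 1.1, 0.1]
gripper_width: 1.001
grip_force: 0.0
t 20.0 pos [461.8 -85.3 163.3] yaw 0.32 tilt [-0.0045  0.0015 -1.    ] w 1.001 grip 0.0 ft [0.2 1.1 0.1] q6 -0.31
[0.001  0.0013 0.1333] [-0.0014 -0.0005  0.0018] turn deg -0.3
handle colour @13 [ 4.63e+02 -8.13e+01  2.61e+01  6.56e+01  4.00e-01] 1278 zmax 26.825929731561292
whole [562.9 -90.4  18.1 109.1   2.6] [ 551.78934604 -145.2349744 ] [571.84043919 -36.10413953]
```

```bash
python3 go.py 463 -81.3 4 0.4; python3 -m crank '0.016 0.005 0.2 0 0 0 0;0.016 0.005 0.4 0 0 0 0;0.016 0.005 0.5 0 0 0 0;0.016 0.005 0.5 0 0 0 0;0.016 0.005 0.5 0 0 0 0;0.016 0.005 0.5 0 0 0 0'; python3 go.py 463 -81.3 4 0.4;python3 aw.py
```

```text
t 20.05 pos [462.  -85.4 163.7] yaw 0.36 tilt [-0.0038  0.0013 -1.    ] w 1.0 grip 0.0 ft [ 0.1 -0.3 -0.5] q6 -0.31
[0.0154 0.0064 0.6388] [-0.0012 -0.0004 -0.0002] turn deg 0.0
t: 20.65
position: [466.1, -82.2, 43.2]
ee_rot: [0.705, 0.709, 0.001, 0.002]
ft_force: [0.5, -1.0, 1.4]
gripper_width: 1.002
grip_force: 0.0
t 20.65 pos [466.1 -82.2  43.2] yaw 0.33 tilt [ 0.0043 -0.0012 -1.    ] w 1.002 grip 0.0 ft [ 0.5 -1.   1.4] q6 -0.3
[ 0.0041 -0.0132  0.1567] [ 0.0014  0.0004 -0.0004] turn deg 0.1
handle colour @13 [463.1 -81.2  26.5  66.8   1.2] 3210 zmax 26.705305574466465
whole [ 462.2 -107.6  117.7   26.5   89. ] [ 449.61987511 -166.55254848] [476.08924933 -48.75156541]
```

```bash
python3 -m crank '0.004 -0.01 0.1 0 0 0 0;0.004 -0.01 0.155 0 0 0 0;0.004 -0.01 0.155 0 0 0 0;0.004 -0.01 0.155 0 0 0 1;0.004 -0.01 0.155 0 0 0 1;0.004 -0.01 0.155 0 0 0 1;0.004 -0.01 0.155 0 0 0 1;0.004 -0.01 0.155 0 0 0 1;0.004 -0.01 0.155 0 0 0 1;0.004 -0.01 0.155 0 0 0 1;0.004 -0.01 0.155 0 0 0 1' 40; python3 go.py
```

```text
t: 21.8
position: [462.9, -80.9, 3.5]
ee_rot: [0.705, 0.709, 0.001, 0.001]
ft_force: [-1.0, 0.4, 5.6]
gripper_width: 0.274
grip_force: 38.7
t 21.8 pos [462.9 -80.9   3.5] yaw 0.31 tilt [ 2.5e-03 -4.0e-04 -1.0e+00] w 0.274 grip 38.7 ft [-1.   0.4  5.6] q6 -0.3
```

```bash
python3 -m crank '0 0 -0.2 0 0 0 1;0 0 -0.4 0 0 0 1;0 0 -0.4 0 0 0 1;0 0 -0.4 0 0 0 1;0 0 -0.4 0 0 0 1'
python3 - <<'E'
from h import *
def an(X,n):
    Z=X[...,2]; m=(abs(Z-30)<3.5)&(X[...,0]>545)&(X[...,0]<668)&(X[...,1]>-245)&(X[...,1]<-55)
    print(n)
    for b in blobs(m,60): P=X[b]; print("  blob",b.sum(),rect(P[:,:2]),P[:,:2].min(0).round(0),P[:,:2].max(0).round(0))
    # occupancy map 2mm
    P=X[m]; g=np.zeros((62,95),int); np.add.at(g,(((P[:,0]-545)/2).astype(int),((-55-P[:,1])/2).astype(int)),1)
    return g
for n in("w4","w5"): g=an(np.load(n+".npz")["X"],n)
c=Cam("top"); an(c.cloud(),"top")
G=(g>0); 
for i in range(61,-1,-2): print(545+2*i,"".join("#" if v else "." for v in G[i]))
E
python3 go.py 600 -130 110 0.4
```

```text
t: 22.3
position: [460.8, -80.4, 100.8]
ee_rot: [0.705, 0.709, -0.001, -0.001]
ft_force: [0.2, -0.3, -0.8]
gripper_width: 0.271
grip_force: 39.4
w4
  blob 282 [ 568.9 -239.7   11.    47.5   87.7] [ 545. -245.] [ 593. -233.]
  blob 61 [ 5.668e+02 -5.730e+01  2.800e+01  4.500e+00  1.000e-01] [553. -60.] [581. -55.]
  blob 3340 [ 612.5 -167.8  109.7  129.5    2.8] [ 555. -230.] [ 668. -101.]
w5
  blob 94 [ 5.668e+02 -5.700e+01  2.820e+01  3.900e+00  2.000e-01] [553. -59.] [581. -55.]
  blob 2364 [ 585.6 -148.5   56.6   85.1    2.8] [ 555. -192.] [ 616. -107.]
  blob 1429 [ 634.9 -142.3   37.7   77.9    2.6] [ 616. -182.] [ 654. -103.]
top
667 ...............................................................................................
663 ...............................................................................................
659 ...............................................................................................
655 ...............................................................................................
651 .......................##.#..###.###############....
[... 2126 characters left out ...]
.................
563 ##........................###########################################..........................
559 ##........................##########################################...........................
555 ##........................###########..........................................................
551 .#.............................................................................................
547 ...............................................................................................
t 22.35 pos [460.5 -80.4 100.3] yaw 0.31 tilt [-0.0033  0.001  -1.    ] w 0.271 grip 39.4 ft [ 0.2  0.7 -0.2] q6 -0.3
[-0.2015  0.5567 -0.041 ] [-0.0011 -0.0003 -0.0005] turn deg 0.1
```

```bash
python3 go.py 604 -82 130 2.8; python3 -m crank '-0.007 0.57 -0.12 0 0 -0.014 1;-0.007 0.57 -0.12 0 0 -0.014 1;-0.007 0.57 -0.12 0 0 -0.014 1;-0.007 0.57 -0.12 0 0 -0.014 1;-0.007 0.57 -0.12 0 0 -0.014 1;-0.007 0.57 -0.12 0 0 -0.014 1'; python3 go.py
python3 - <<'E'
from h import *
c=Cam("wrist"); X=c.cloud(); Z=X[...,2]; cv2.imwrite("pics/w7.png",c.p); np.savez("w7.npz",X=X,p=c.p)
m=(abs(Z-30)<3.5)&(X[...,0]>545)&(X[...,0]<668)&(X[...,1]>-210)&(X[...,1]<-15)
for b in blobs(m,60): P=X[b]; print("  blob",b.sum(),rect(P[:,:2]),np.percentile(P[:,:2],[.5,99.5],axis=0).round(1).tolist())
P=X[m]; g=np.zeros((62,98),int); np.add.at(g,(((P[:,0]-545)/2).astype(int),((-15-P[:,1])/2).astype(int)),1)
for i in range(61,-1,-2): print(545+2*i,"".join("#" if v else "." for v in g[i]>0))
E
```

```text
t 22.35 pos [460.5 -80.4 100.3] yaw 0.31 tilt [-0.0033  0.001  -1.    ] w 0.271 grip 39.4 ft [ 0.2  0.7 -0.2] q6 -0.3
[-0.0095  0.5734 -0.1209] [-0.0011 -0.0004 -0.0139] turn deg 2.5
t: 22.95
position: [602.7, -81.5, 130.5]
ee_rot: [0.689, 0.724, -0.001, -0.002]
ft_force: [-0.3, -0.1, -0.8]
gripper_width: 0.275
grip_force: 39.4
t 22.95 pos [602.7 -81.5 130.5] yaw 2.82 tilt [-3.6e-03  7.0e-04 -1.0e+00] w 0.275 grip 39.4 ft [-0.3 -0.1 -0.8] q6 -0.28
  blob 2170 [600.7 -44.9  96.1  23.    2.8] [[552.9, -57.1], [648.3, -32.4]]
  blob 528 [ 567.7 -119.6   23.    30.5    1.5] [[556.1, -133.0], [578.9, -104.7]]
  blob 516 [ 640.  -114.9   24.2   27.4    3.8] [[628.0, -126.0], [652.2, -101.0]]
  blob 201 [ 586.4 -170.    10.2   40.6    5.8] [[583.4, -189.9], [593.5, -150.4]]
  blob 151 [ 626.4 -174.3    7.8   32.2   11.8] [[623.9, -189.1], [632.6, -158.0]]
667 ..................................................................................................
663 ..................................................................................................
659 .............................
[... 2253 characters left out ...]
#####........................#######..............................................
567 ..........###########........................###########..........................................
563 ..........############.......................###########..........................................
559 ..........############.......................#############........................................
555 ..........############.......................#######....#.###.....................................
551 ...........########...............................................................................
547 ..................................................................................................
```

View pics/w7.png

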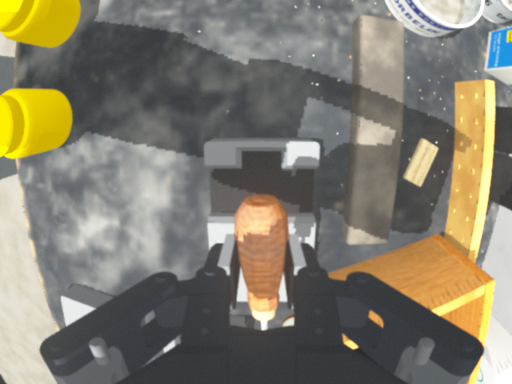

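Run:
```python
from h import *
d=np.load("w7.npz"); X,p=d["X"],d["p"]; Z=X[...,2]; h=cv2.cvtColor(p,cv2.COLOR_BGR2HSV)
m=(h[...,0]<20)&(h[...,1]>90)&(Z>125)&(Z<170); b=max(blobs(m),key=lambda b:b.sum()); P=X[b]
print(rect(P[:,:2]),b.sum(),"z",np.percentile(P[:,2],[2,50,98]),"ymax",np.percentile(P[:,1],99.5))
for y in range(-90,-45,6):
    q=P[abs(P[:,1]-y)<2]
    if len(q)>20: print(y,np.percentile(q[:,0],[1,99]).round(1),q[:,0].mean().round(1),q[:,2].max().round(1))
```

```text
[602.5 -83.7  25.   68.9   1.3] 4535 z [139.4078958  148.82316238 153.45569751] ymax -49.58219602788483
-90 [594.6 614.7] 604.3 149.8
-84 [592.  614.5] 603.5 151.3
-78 [591.3 614.3] 602.9 152.6
-72 [591.5 613.9] 602.6 154.0
-66 [589.7 614.4] 602.3 154.4
-60 [589.5 613.5] 601.9 154.7
-54 [591.3 612.3] 601.8 153.1
-48 [598.  607.4] 602.7 148.5
```

```bash
python3 -m crank '0.006 -0.002 0.1 0 0 0 1;0.006 -0.002 0.22 0 0 0 1;0.006 -0.002 0.3 0 0 0 1;0.006 -0.002 0.36 0 0 0 1;0.006 -0.002 0.36 0 0 0 1;0.006 -0.002 0.36 0 0 0 1'; python3 go.py 602.4 -80 16 2.8
python3 - <<'E'
from h import *
c=Cam("wrist"); X=c.cloud(); Z=X[...,2]; p=c.p; h=cv2.cvtColor(p,cv2.COLOR_BGR2HSV)
m=(h[...,0]<20)&(h[...,1]>90)&(Z>35)&(Z<80)&(abs(X[...,0]-602)<25); b=max(blobs(m),key=lambda b:b.sum()); P=X[b]
print(rect(P[:,:2]),b.sum(),"z",np.percentile(P[:,2],[2,50,98]),"ymax",np.percentile(P[:,1],99.5))
m=(abs(Z-30)<3.5)&(X[...,0]>545)&(X[...,0]<668)&(X[...,1]>-65)&(X[...,1]<-15)
for b in blobs(m,60): P=X[b]; print("  blob",b.sum(),rect(P[:,:2]))
cv2.imwrite("pics/w8.png",p)
c=Cam("scene"); q=c.pix([[602,-100,30]])[0].astype(int); k=c.p[q[1]-60:q[1]+60,q[0]-80:q[0]+80]; cv2.imwrite("pics/s8.png",cv2.resize(k,None,fx=4,fy=4,interpolation=2))
E
```

```text
t: 23.6
position: [603.9, -80.4, 43.2]
ee_rot: [0.69, 0.724, 0.0, 0.001]
ft_force: [-0.4, -0.3, -0.9]
gripper_width: 0.272
grip_force: 39.4
t 23.6 pos [603.9 -80.4  43.2] yaw 2.81 tilt [ 1.4e-03 -3.0e-04 -1.0e+00] w 0.272 grip 39.4 ft [-0.4 -0.3 -0.9] q6 -0.27
[ 0.0019 -0.0059  0.1088] [0.0005 0.0001 0.0001] turn deg -0.0
[605.  -79.7  26.4  63.2   7.2] 3739 z [50.81271833 61.05432869 66.1045261 ] ymax -48.45181762124735
  blob 4918 [600.5 -44.9  96.7  22.8   2.8]
```

View pics/s8.png

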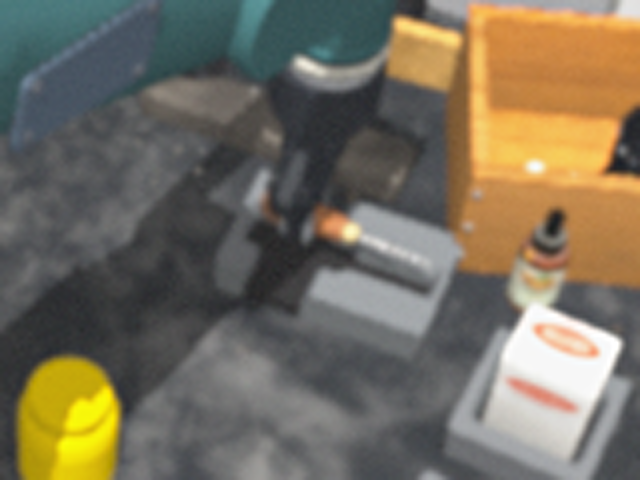

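Scene crop: awl held level, blade (395,250) lying over the narrow slot; carton seated at (560,385). Lower and release.

```bash
python3 -m crank '0 -0.007 0.03 0 0 0 1;0 -0.007 0.06 0 0 0 1;0 -0.007 0.085 0 0 0 1;0 -0.007 0.1 0 0 0 1;0 -0.007 0.108 0 0 0 1;0 -0.007 0.108 0 0 0 1'; python3 go.py
```

```text
t: 24.3
position: [602.2, -80.3, 15.6]
ee_rot: [0.689, 0.724, 0.0, 0.0]
ft_force: [-0.1, 0.3, 0.7]
gripper_width: 0.272
grip_force: 39.5
t 24.3 pos [602.2 -80.3  15.6] yaw 2.83 tilt [ 6.e-04 -1.e-04 -1.e+00] w 0.272 grip 39.5 ft [-0.1  0.3  0.7] q6 -0.28
```

```bash
python3 -m crank '0 0 0 0 0 0 0.5;0 0 0 0 0 0 0.5;0 0 0 0 0 0 0;0 0 0 0 0 0 0;0 0 0 0 0 0 0;0 0 0 0 0 0 0;0 0 -0.2 0 0 0 0;0 0 -0.4 0 0 0 0;0 0 -0.6 0 0 0 0;0 0 -0.6 0 0 0 0;0 0 -0.6 0 0 0 0'
python3 - <<'E'
from h import *
c=Cam("wrist"); X=c.cloud(); Z=X[...,2]; p=c.p; h=cv2.cvtColor(p,cv2.COLOR_BGR2HSV)
m=(h[...,0]<20)&(h[...,1]>90)&(Z<60)&(abs(X[...,0]-602)<25); b=max(blobs(m),key=lambda b:b.sum()); P=X[b]
ct=max(cv2.findContours(b.astype(np.uint8),0,1)[0],key=len)[:,0]
print(rect(c.plane(ct,25)),b.sum(),"z",np.percentile(P[:,2],[2,50,98]))
m=(abs(Z-30)<3.5)&(X[...,0]>545)&(X[...,0]<668)&(X[...,1]>-65)&(X[...,1]<-15)
for b in blobs(m,60): P=X[b]; print("  blob",b.sum(),rect(P[:,:2]))
cv2.imwrite("pics/w9.png",p); c=Cam("top"); cv2.imwrite("pics/t9.png",cv2.resize(c.p[100:280,150:450],None,fx=2.6,fy=2.6,interpolation=2))
E
python3 go.py
```

```text
t: 25.4
position: [603.2, -80.6, 168.2]
ee_rot: [0.689, 0.724, 0.002, 0.003]
ft_force: [0.3, 0.1, -0.1]
gripper_width: 1.006
grip_force: 0.0
[602.6 -80.1  26.5  65.6   3.3] 1342 z [13.15208173 33.43096475 38.77964069]
  blob 1613 [600.5 -44.8  96.   22.2   2.7]
  blob 130 [ 6.015e+02 -5.650e+01  2.450e+01  1.690e+01  4.000e-01]
t 25.5 pos [601.3 -80.2 164. ] yaw 2.83 tilt [-1.9e-03  5.0e-04 -1.0e+00] w 0.998 grip 0.0 ft [-0.  -0.5  0.4] q6 -0.28
```

View pics/w9.png

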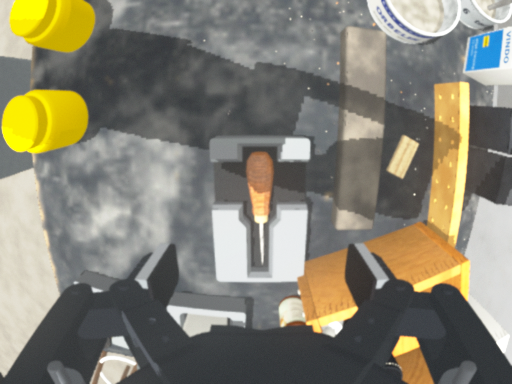

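The awl lies in its slot at (260,205) with the blade in the narrow end, handle top at 38.8 mm (38 expected). Everything has been measured seated, so I'm handing the job in.

```bash
python3 -c "
from cell import ticket; print(ticket.sign_off())"
```

```text
the job is handed in; nothing more can be done
None
```

The job is handed in: the jar, spool, carton and awl each measured as seated on the floor of their own recess, and I never moved the arm against the heel or dropper bottle; sign-off returned no verdict.

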